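# Dial open the alloy box padlock and hold it up

### The job

Unlock the combination padlock that lies on the blue alloy box: turn its dial clockwise, past the clicks, until the white pointer rests at the red mark, then pull the shackle all the way out towards its round end while the lock still lies in its nest. Then take the lock by its body, lift it straight up off the brass hook, and finish still holding it up level and still, about 12 cm above where it lay, with the shackle left open and dial still on the mark. Leave the other things on the bench alone.

Things in the scene. Friction and masses are not known exactly. Their poses are not given: they have to be found in the camera images.
- lock_center (a point): Centre of the padlock's dark steel body, 70 (x) x 56 (y) x 34 (z) mm, about 0.5 kg in all, lying flat, dial up, on a 10 mm plinth in a low nest on the box. z is up; -x points to the shackle's round end (roughly to the robot). Grip the body from above across y. Once the shackle is fully open, lifting straight up clears the brass hook.
- dial (a joint): Dial angle, rad, positive counter-clockwise from above. 0 = white pointer at the red mark, where alone the shackle is free (within about 0.15). Spring notches at -0.6, 0, 0.6 and 1.2: let go between notches it snaps to the nearer one (rarely stays on a crest); about 0.09 N m takes it over a click. Stops at -0.75 and 1.35. It starts in one of the two positive notches.
- dial_grip (a point): Grip point on the dial's upright axis, 37 mm above lock_center and 14 mm above the dial's 42 mm wide black disc. The grip is a bar standing on the disc, 36 mm long along this point's x, 10 mm wide along y, its top 6 mm above this point; white pointer at its -x end. The point turns with the dial; at dial 0 its axes are parallel to the lock's.
- shackle (a joint): How far the shackle is pulled out, in m: 0 locked, 0.022 fully open (end stop). It slides along the lock's -x axis against about 2.5 N of friction and stays where it is left.
- shackle_grip (a point): Point midway between the two parallel shackle legs (9 mm round steel, 43 mm over their outsides along y), 27 mm in front of the body's face when locked, 27 mm above the box top. Moves with the shackle; axes as the lock's. The legs are straight from 10 mm on its -x side back to the body. Grip both from outside, across y, and pull along -x.
- alloy_box: Blue steel box, fixed, 204 (x) x 244 (y) x 70 mm high, origin under its centre; axes as the lock's, whose centre lies at x = 30, z = 97 mm here. The nest rises 8 mm above the lock's underside, 2 mm play, open for 58 mm in the middle of each y side. A brass hook (10 mm post at x = -17 mm, 12 mm wide arm towards -x, top at z = 110 mm) stands inside the shackle.
- stone_die: Bystander: bone-coloured stone die, 34 mm across, 38 mm tall; origin at the underside.
- denture_base: Bystander: red acrylic horseshoe denture base, about 70 mm across, 12 mm high; origin at the underside.
- trim_gauge: Bystander: chrome trimming gauge lying flat, 110 mm long, 13 mm high; origin at the underside.
- bench_model: Bystander: bone-coloured stone arch model, 62 x 56 x 30 mm; origin at the underside.
- pin_cup: Bystander: green cup, 56 mm across, 55 mm tall; origin at the underside.
- sealer_jar: Bystander: amber jar, 52 mm across, 75 mm tall; origin at the underside.
Things that resemble listed ones, but are neither listed nor needed, are in the scene too. Leave any orange or turquoise look-alike of the part that bears lock_center alone.

How it is judged:
On the way, in this order (a step that is already met when the one before it is completed fails the run):
1. the dial rests at the red mark with the shackle still in and the lock in its nest (value of joint dial between -0.15 and 0.15 rad and value of joint shackle below 0.004 m and z of lock_center in the frame of alloy_box below 0.105 m), for 0.2 s.
2. the shackle is pulled fully out while the lock lies in its nest (value of joint shackle above 0.018 m and z of lock_center in the frame of alloy_box below 0.105 m), for 0.2 s.
3. the open lock is lifted clear above the hook (value of joint shackle above 0.016 m and z of lock_center in the frame of alloy_box above 0.15 m), for 0.1 s.
At the end, for the whole second after the job is handed in: The gripper holds the padlock (over 3 N) and nothing else carries it: its centre is 85 to 200 mm higher than where it lay and within 120 mm of the box's middle seen from above, level within 0.3 rad and still, the shackle out by at least 16 mm and the dial within 0.2 rad of the mark (z of lock_center in the frame of alloy_box between 0.182 and 0.297 m and horizontal distance between lock_center and alloy_box below 0.12 m and value of joint shackle above 0.016 m and value of joint dial between -0.2 and 0.2 rad and angle between lock_center's own z axis and vertical below 0.3 rad and contact force between the fingers and padlock above 3 N and contact force between padlock and alloy_box below 0.1 N and linear speed of padlock below 0.03 m/s and angular speed of padlock below 0.2 rad/s); the arm keeps its last pose, push and grip.
It fails at once if the lock is lifted out of its nest with the shackle not open (z of lock_center in the frame of alloy_box above 0.112 m and value of joint shackle below 0.014 m).
It fails at once if something else on the bench is moved by more than 25 mm (distance of any of stone_die, denture_base, trim_gauge, bench_model, pin_cup, sealer_jar from where it was at the start of the episode above 0.025 m).
It also fails if it takes over 51 s, if anything falls off the work surface, if the arm or the gripper's body presses on something with over 40 N, if the wrist force passes 120 N, or if a joint passes its speed limit or range.

### The arm

A 6-joint arm with a two-finger parallel gripper is mounted at the origin on the work surface. World frame = base frame: x ahead of the robot, y to its left, z up, the work surface at z = 0. Lengths are in m, angles in rad, forces in N, time in s.
With the tool pointing down it reaches from about 0.3 to 0.95 m from the base axis. Payload 3.1 kg.
Tool frame: the origin (TCP) lies at the very end of the fingers, on their centre line; the grasp point (between the pads) lies 19 mm behind it (ctrl.grasp_offset is the distance from the TCP to the grasp point, in m); z points along the fingers, y is the direction in which the jaws open and shut (so a half turn about z gives the same grasp; the last joint's range is limited). The gripper opens to 85 mm and grips with 20 to 120 N. Pads are 22 mm wide; open, the fingers measure 114 mm over their backs; the gripper's body (76 mm by 85 mm) begins 54 mm behind the grasp point. The pads swing forward as they close: fully open they stand 13 mm farther back than shut.
Start: joints at [-1.248, 0.308, 1.634, -0, 1.2, -0.07], TCP at [0.239, -0.577, 0.231] pointing down, gripper open.
Joint ranges: [-3.06, 3.06], [-0.79, 1.96], [0.05, 2.63], [-1.19, 4.34], [0.05, 2.64], [-2.94, 2.94]. Speed limits (rad/s): [2.79, 2.79, 3.14, 3.14, 3.14, 3.14].

### API

Orientations are given as a unit quaternion [w, x, y, z].
In Python, from cell import ctrl gives the robot as it stands. Calls block until the motion is done:
- ctrl.move_to(position, orientation): joint-space move of the TCP to a pose.
- ctrl.move_straight(position, attitude=None, max_speed=0.15): straight line of the TCP; attitude=None keeps the orientation; max_speed is the mean speed in m/s.
- ctrl.set_joints(angles): joint-space move.
- ctrl.command_gripper(opening, f_grip=None): finger opening in m; f_grip is the grip in N (None keeps the last); returns when the fingers have stopped.
- ctrl.sleep(seconds).
- ctrl.solve_ik(position, orientation): joint angles nearest the present ones, or None.
- ctrl.read_camera(name): name is "side" or "top" or "wrist"; returns a dict with "img" (420x560x3 uint8, red, green, blue), "vfov" (degrees; the focal length in pixels is half the picture's height over the tangent of half this angle, whatever the lens; pixels are square), "cx", "cy" (the principal point, pixels), "world_to_cam" (4x4, takes a point from world to camera coordinates); the wrist camera has in their place "T_tool_cam" (4x4, takes a point from camera to tool coordinates, whose origin is the TCP and whose axes are the flange's). Camera axes: x right, y up, looking along -z (the intrinsics and any distortion apply to the point x, -y, -z); pixel columns grow to the right and rows downward; lengths in m; the calibration is good to about 2 mm. A picture is of the moment at which its call begins: read the wrist's pose just before it. There is no depth.
A pose or a line that the arm cannot do raises ctrl.PlanningError and nothing moves.
- ctrl.finish_job(): hands the job in, once; it reports no verdict.
Trained networks look in a picture, given as the dict that the camera call returned (one of the last four; its "shot" number tells which), for a name from the list of things; names that differ only in an ending like _2 or _b are one class to them, and where a whole thing is asked for, a point or a joint stands for the part that bears it (a point fixed in the world has none). Each returns a list of dicts, best first, with "confidence" (0 to 1); they miss things now and then, are a little off and sometimes report something else, mostly with a low value. They report only what shows in the picture. A call takes as long as a camera call. They do not tell look-alikes from the thing itself.
- ctrl.boxes_of(label, picture): "at" ([x, y, z] in m, in world coordinates, good to about 4 mm: the middle of the surface that is visible of it).
- ctrl.trace(label, picture): "region" (420x560 bool, what is visible of it).
- ctrl.landmark_of(label, picture): "at" ([x, y, z] in m, in world coordinates, good to about 4 mm: a listed point, or the origin of a listed thing).
Readings, each from a call of its own:
- ctrl.read_time(): time.
- ctrl.read_qpos(): joint angles.
- ctrl.read_joint_vel(): joint speeds.
- ctrl.read_joint_torque(): joint torques, N m.
- ctrl.read_position(): TCP position.
- ctrl.read_tool_rot(): TCP orientation.
- ctrl.read_ft_force(): force on the tool from outside, world axes, zero at the start.
- ctrl.read_moment(): the same for the moment, N m.
- ctrl.read_width(): finger opening in m.
Only numpy, scipy, OpenCV 4.12 (cv2) and the standard library are available. Lean on these libraries where they do the work, as an engineer would, in place of code of your own. Each camera call takes 0.05 s, during which the arm holds its last target. There are 200 camera calls.

## Working session

There is one attempt and no reset: what is moved stays moved. The work goes in short steps, each a Python script; the robot and the scene stay as the last script left them, time stands still between calls to the robot, and variables do not carry over. Pictures are saved under pics/ and viewed, about 8 in all and at most 12, crops included, and the job is handed in when it is done.

```bash
mkdir -p pics; ls; cat > h.py <<'E'
import numpy as np, cv2
from cell import ctrl
from scipy.spatial.transform import Rotation as R
def save(p,n): cv2.imwrite('pics/'+n,np.ascontiguousarray(p['img'][:,:,::-1]))
def proj(p,X,W=None):
    W=p['world_to_cam'] if W is None else W
    c=(W@np.append(X,1))[:3]; f=210/np.tan(np.radians(p['vfov'])/2)
    return np.array([p['cx']+f*c[0]/-c[2],p['cy']+f*(-c[1])/-c[2]])
def down(yaw): # tool z down, tool y at yaw+90deg in world (tool x along yaw -> y flips)
    r=R.from_euler('z',yaw)*R.from_euler('x',np.pi); q=r.as_quat(); return np.array([q[3],q[0],q[1],q[2]])
E
python3 - <<'E'
from h import *
t=ctrl.read_camera("top"); s=ctrl.read_camera("side")
print([k for k in t], t['vfov'],t['cx'],t['cy'])
for n,p in(("top",t),("side",s)):
    for l in("lock_center","dial_grip","shackle_grip","alloy_box"):
        for d in ctrl.landmark_of(l,p)[:4]: print(n,l,np.round(d['at'],3),round(d['confidence'],2),proj(p,d['at']).round())
save(t,'top.png');save(s,'side.png')
print(ctrl.read_time(),ctrl.read_tool_rot(),down(0))
E
```

```text
pics
['img', 'vfov', 'cx', 'cy', 'world_to_cam', 'shot'] 55.104982649059785 282.2990683589295 209.8611983351159
top lock_center [0.32  0.174 0.016] 0.9 [210. 276.]
top lock_center [0.362 0.029 0.02 ] 0.85 [264. 260.]
top lock_center [ 0.62  -0.147  0.013] 0.68 [328. 165.]
top lock_center [0.629 0.109 0.092] 0.63 [230. 157.]
top dial_grip [0.359 0.03  0.054] 0.71 [262. 262.]
top dial_grip [ 0.426 -0.174  0.052] 0.71 [340. 236.]
top dial_grip [0.322 0.177 0.055] 0.64 [206. 277.]
top dial_grip [ 0.353 -0.376  0.002] 0.64 [412. 262.]
top shackle_grip [0.572 0.126 0.097] 0.71 [223. 179.]
top shackle_grip [ 0.318 -0.012  0.017] 0.71 [279. 276.]
top shackle_grip [ 0.453 -0.117  0.019] 0.63 [318. 226.]
top shackle_grip [0.296 0.232 0.02 ] 0.51 [188. 285.]
top alloy_box [0.605 0.121 0.002] 0.64 [231. 171.]
side lock_center [0.324 0.174 0.015] 0.86 [299. 300.]
side lock_center [ 0.428 -0.175  0.016] 0.82 [335. 222.]
side lock_center [ 0.622 -0.153  0.015] 0.74 [276. 206.]
side lock_center [0.634 0.108 0.097] 0.69 [214. 219.]
side dial_grip [ 0.424 -0.17   0.052] 0.69 [336. 212.]
side dial_grip [0.625 0.109 0.136] 0.67 [216. 207.]
side dial_grip [0.322 0.174 0.051] 0.62 [300. 289.]
side dial_grip [0.355 0.03  0.058] 0.56 [320. 251.]
side shackle_grip [0.298 0.232 0.013] 0.75 [294. 320.]
side shackle_grip [ 0.457 -0.117  0.014] 0.58 [316. 228.]
side shackle_grip [0.574 0.129 0.093] 0.56 [227. 230.]
side shackle_grip [ 0.323 -0.015  0.018] 0.42 [340. 260.]
side alloy_box [ 0.599  0.118 -0.001] 0.69 [225. 255.]
side alloy_box [ 0.354 -0.372 -0.002] 0.25 [386. 206.]
0.5 [-2.26058191e-05  9.80775470e-01  1.95139634e-01 -5.15451525e-06] [6.123234e-17 1.000000e+00 0.000000e+00 0.000000e+00]
```

```bash
python3 - <<'E'
import cv2,numpy as np
a=cv2.imread('pics/top.png');b=cv2.imread('pics/side.png')
a1=cv2.resize(a[100:310,150:430],(800,600),interpolation=cv2.INTER_CUBIC)
cv2.imwrite('pics/topc.png',a1)
b1=cv2.resize(b[150:300,140:340],(800,600),interpolation=cv2.INTER_CUBIC)
cv2.imwrite('pics/sidec.png',b1)
E
python3 - <<'E'
from h import *
p=ctrl.read_camera("wrist");print(np.round(p['T_tool_cam'],3),p['vfov'],p['cx'],p['cy'])
print(ctrl.solve_ik([0.63,0.11,0.3],down(-0.32)),ctrl.solve_ik([0.63,0.11,0.3],down(-0.32+np.pi)))
E
```

```text
[[-0.001  0.958  0.288  0.074]
 [ 1.     0.001 -0.001 -0.001]
 [-0.001  0.288 -0.958 -0.142]
 [ 0.     0.     0.     1.   ]] 61.82191579317618 277.3197242341787 212.60946350290732
[ 1.04789462e-01  2.84044032e-01  1.52474953e+00 -4.44089210e-16
  1.33279910e+00  1.99558579e+00] [ 0.10478946  0.28404403  1.52474953  0.          1.3327991  -1.14600686]
```

View pics/topc.png

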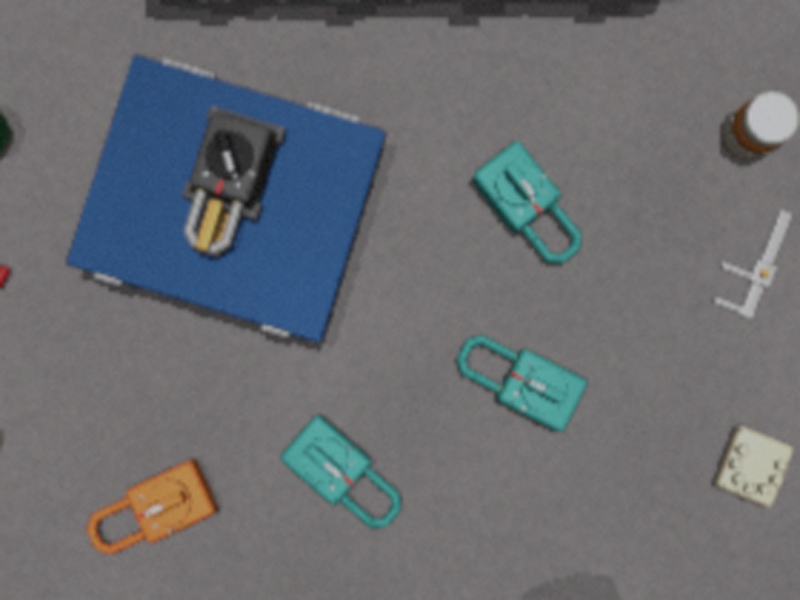

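View pics/sidec.png

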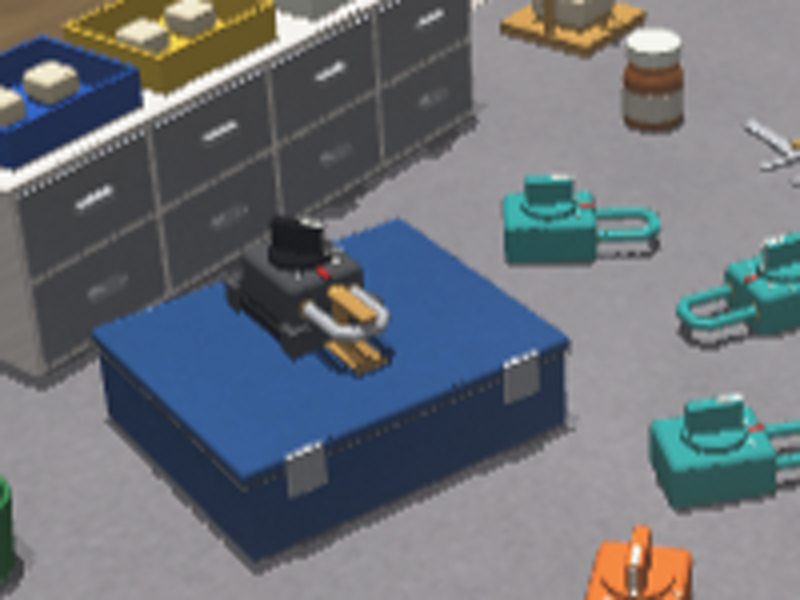

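The dark lock on the blue box (full top image about (230,155), z≈0.097) is the one meant. The turquoise and orange ones lie on the bench and are look-alikes. I'll take a closer wrist look next.

```bash
cat >> h.py <<'E'
def wshot():
    P=ctrl.read_position();q=ctrl.read_tool_rot();p=ctrl.read_camera("wrist")
    T=np.eye(4);T[:3,:3]=R.from_quat([q[1],q[2],q[3],q[0]]).as_matrix();T[:3,3]=P
    p['W']=np.linalg.inv(T@p['T_tool_cam']); return p
def near(l,p,c,r=0.12):
    return [np.array(d['at']) for d in ctrl.landmark_of(l,p) if np.linalg.norm(np.array(d['at'])-c)<r]
E
python3 - <<'E'
from h import *
ctrl.move_to([0.61,0.115,0.26],down(-0.3+np.pi))
c=np.array([.63,.11,.1])
p=wshot();save(p,'w1.png')
for l in("lock_center","dial_grip","shackle_grip","alloy_box"):
    for a in near(l,p,c): print(l,a.round(4),proj(p,a,p['W']).round())
for l in ("dial","shackle","lock_center","alloy_box"):
    for d in ctrl.trace(l,p)[:2]:
        m=d['region'].astype('uint8');k=max(cv2.findContours(m,0,2)[0],key=cv2.contourArea);print(l,d['confidence'],m.sum(),cv2.minAreaRect(k))
print(ctrl.read_time(),ctrl.read_qpos())
cv2.imwrite('pics/w1b.png',cv2.resize(cv2.imread('pics/w1.png'),(800,600)))
E
```

```text
lock_center [0.633  0.1096 0.0982] [280. 218.]
dial_grip [0.6312 0.1068 0.1375] [276. 232.]
alloy_box [ 0.6051  0.1186 -0.0007] [280. 168.]
alloy_box [0.5746 0.1275 0.0943] [279. 150.]
dial 0.8 1194 ((53.25001525878906, 255.75003051757812), (38.18376159667969, 38.890872955322266), 45.0)
dial 0.79 1936 ((280.4000244140625, 221.6999969482422), (48.746280670166016, 48.29906463623047), 26.56505012512207)
shackle 0.9 955 ((21.362415313720703, 99.4463119506836), (50.571529388427734, 41.76640701293945), 10.007979393005371)
shackle 0.85 1345 ((262.15069580078125, 148.12008666992188), (16.45438003540039, 60.59706115722656), 7.594643592834473)
lock_center 0.74 1177 ((22.5, 96.0), (52.0, 45.0), 90.0)
lock_center 0.68 6351 ((280.5, 187.0), (136.0, 65.0), 90.0)
alloy_box 0.86 47621 ((280.5, 167.5), (217.0, 273.0), 90.0)
3.7667 [ 1.16011074e-01  2.75705800e-01  1.61601803e+00 -1.54089381e-05
  1.24989183e+00 -1.15456546e+00]
```

View pics/w1b.png

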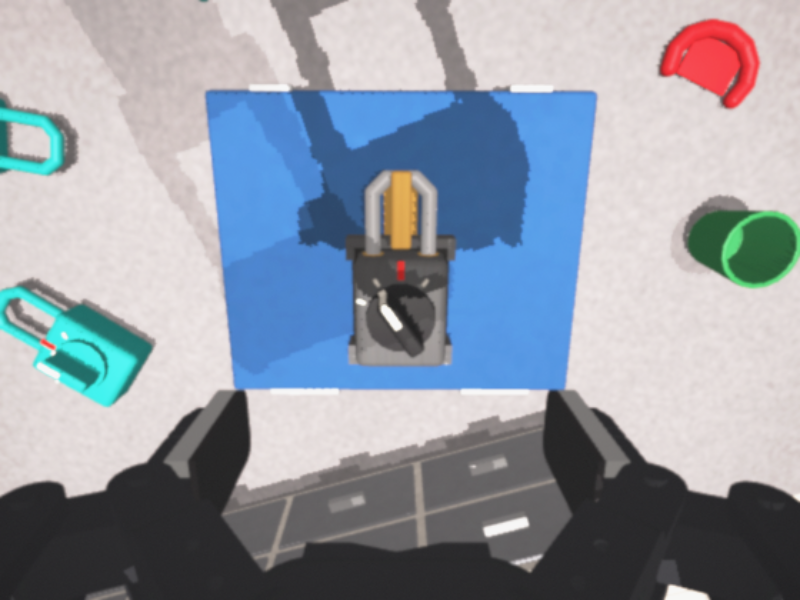

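The wrist view shows the lock body at about (400,305) of 800x600, with its red mark straight up at (400,270). The pointer, at about (383,302), is tilted left, so the dial is about +0.6 (CCW). I'll fix the pose from the box corners.

```bash
cat >> h.py <<'E'
def back(p,u,z):
    C=np.linalg.inv(p['W']);f=210/np.tan(np.radians(p['vfov'])/2)
    d=C[:3,:3]@np.array([(u[0]-p['cx'])/f,-(u[1]-p['cy'])/f,-1]);o=C[:3,3]
    return o+d*(z-o[2])/d[2]
E
python3 - <<'E'
from h import *
p=wshot()
h=cv2.cvtColor(p['img'],cv2.COLOR_RGB2HSV);m=cv2.inRange(h,(100,110,40),(125,255,255))
k=max(cv2.findContours(m,0,2)[0],key=cv2.contourArea);k=cv2.convexHull(k)
q=cv2.approxPolyDP(k,12,True)[:,0];print(q.tolist())
W=np.array([back(p,u,.07) for u in q]);
for i in range(len(W)):
    e=W[(i+1)%len(W)]-W[i];print(np.round(W[i],4),round(np.linalg.norm(e),4),round(np.arctan2(e[1],e[0])%(np.pi/2),4))
c=W.mean(0);print('box',c)
for y in(-.28,-.3,-.32): print(c[:2]+.03*np.array([np.cos(y),np.sin(y)]))
for d in ctrl.trace("dial",p):
    m=d['region'].astype('uint8');mm=cv2.moments(m,True);u=(mm['m10']/mm['m00'],mm['m01']/mm['m00']);print(u,back(p,u,.12),back(p,u,.128))
g=cv2.resize(p['img'][170:260,230:330],(800,720),interpolation=cv2.INTER_CUBIC)
cv2.imwrite('pics/w2.png',g[:600,:,::-1])
E
```

```text
[[415, 66], [392, 272], [164, 271], [145, 64]]
[0.5428 0.2629 0.07  ] 0.1992 1.2627
[0.7326 0.2025 0.07  ] 0.2377 1.2658
[ 0.6613 -0.0242  0.07  ] 0.1999 1.2605
[0.4709 0.0368 0.07  ] 0.2372 1.263
box [0.60191603 0.1194865  0.07      ]
[0.63074769 0.11119583]
[0.63057612 0.1106209 ]
[0.63039309 0.11004951]
(279.5407407407407, 223.09470899470898) [0.63060908 0.11099235 0.12      ] [0.62804764 0.11174073 0.128     ]
(52.38030424339472, 255.48198558847076) [ 0.60037512 -0.08737668  0.12      ] [ 0.59867   -0.0810099  0.128    ]
```

View pics/w2.png

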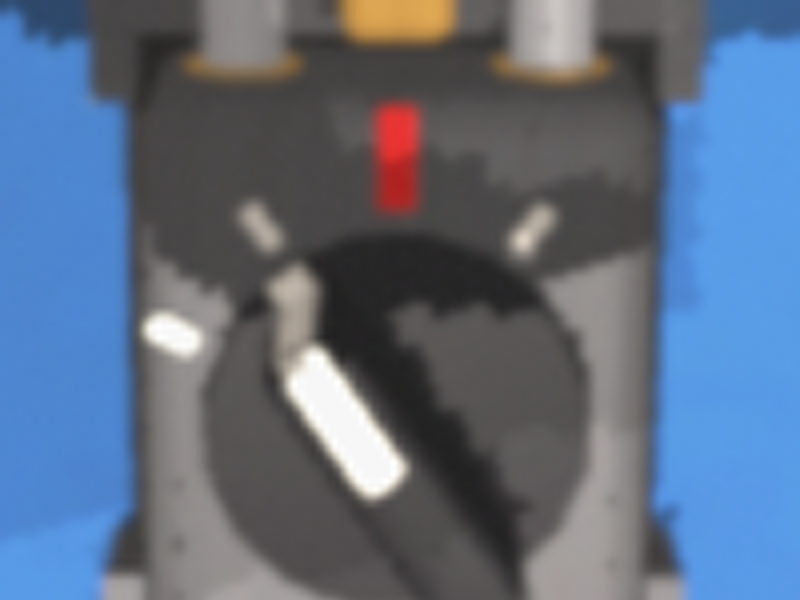

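```bash
cat >> h.py <<'E'
Y=-0.308; LC=np.array([.6305,.1108,.097]); 
E
python3 - <<'E'
from h import *
D=LC+[0,0,.027]
ctrl.command_gripper(.045,30)
ctrl.move_to(D+[0,0,.06],down(Y+np.pi+.6))
ctrl.move_straight(D,max_speed=.08)
print(ctrl.read_ft_force())
print(ctrl.command_gripper(0,30),ctrl.read_width(),ctrl.read_ft_force(),ctrl.read_position())
ctrl.move_straight(D,attitude=down(Y+np.pi+.3));print(ctrl.read_moment(),ctrl.read_width())
ctrl.move_straight(D,attitude=down(Y+np.pi-.02));print(ctrl.read_moment(),ctrl.read_ft_force(),ctrl.read_width(),ctrl.read_time(),ctrl.read_qpos())
E
```

```text
[1.25405413 0.31071989 0.59577533]
False 0.008941762293439176 [-0.01458045 -1.38630877  1.96237688] [0.63123352 0.11048687 0.12477431]
[-0.45773838  0.15912063  0.05917626] 0.009062733227164502
[-0.61200028  0.08099803 -0.01870356] [-1.33018202 -2.98573953  4.18856972] 0.009227038980188654 7.2 [ 1.05465774e-01  4.49007930e-01  1.67203357e+00 -9.88005662e-04
  1.01969238e+00 -1.13991282e+00]
```

```bash
python3 - <<'E'
from h import *
D=LC+[0,0,.027]
ctrl.command_gripper(.04,30)
ctrl.move_straight(D+[0,0,.06],max_speed=.15)
ctrl.command_gripper(.085,30)
x=np.array([np.cos(Y),np.sin(Y),0])
ctrl.move_to(LC-.03*x+[0,0,.14],down(Y+np.pi))
p=wshot();save(p,'w3.png')
c=np.array([.6,.115,.1])
for l in("lock_center","dial_grip","shackle_grip"):
    for a in near(l,p,c): print(l,a.round(4),proj(p,a,p['W']).round(), R.from_euler('z',-Y).apply(a-LC).round(4))
u=proj(p,LC,p['W']);print(u,ctrl.read_time())
x0,y0=int(u[0])-90,max(0,int(u[1])-110)
cv2.imwrite('pics/w3b.png',cv2.resize(p['img'][y0:y0+160,x0:x0+180],(675,600),interpolation=cv2.INTER_CUBIC)[:,:,::-1]);print(x0,y0)
E
```

```text
lock_center [0.6323 0.1117 0.0953] [277. 232.] [ 0.0014  0.0014 -0.0017]
dial_grip [0.6335 0.1073 0.1355] [272. 253.] [ 0.0039 -0.0024  0.0385]
[275.63099893 230.71679717] 9.2167
185 120
```

View pics/w3b.png

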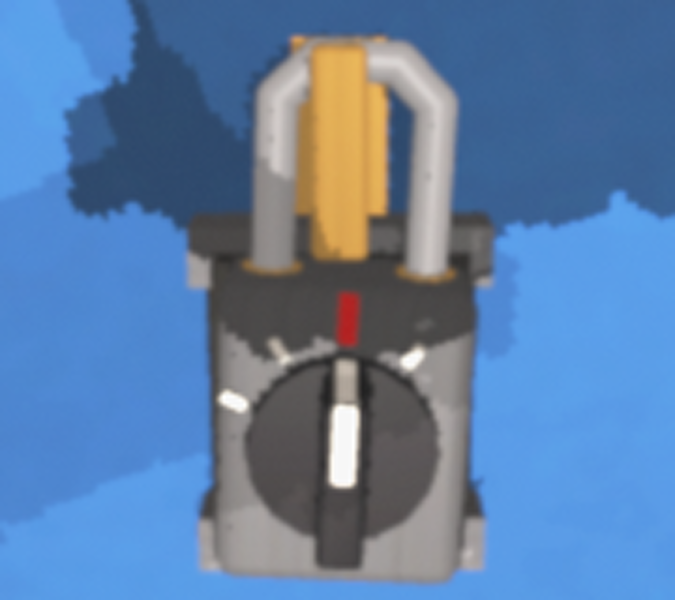

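The pointer now stands at the red mark, at about (345,375) in the crop, and the shackle is in. Next I'll grip the shackle legs and pull.

```bash
python3 - <<'E'
from h import *
x=np.array([np.cos(Y),np.sin(Y),0]); S=LC-.062*x; S[2]=.080
q=down(Y+np.pi)
ctrl.command_gripper(.07)
ctrl.move_to(S+[0,0,.07],q)
ctrl.move_straight(S,max_speed=.08);print(ctrl.read_ft_force())
ctrl.command_gripper(.02,40);print(ctrl.read_width(),ctrl.read_ft_force())
ctrl.move_straight(S-.0235*x,max_speed=.03);ctrl.sleep(.3)
print(ctrl.read_ft_force(),ctrl.read_position(),S-.0235*x,ctrl.read_width())
ctrl.command_gripper(.065)
ctrl.move_straight(S-.0235*x+[0,0,.10],max_speed=.15)
ctrl.command_gripper(.085)
ctrl.move_to(LC-.03*x+[0,0,.14],q)
p=wshot();save(p,'w4.png')
c=np.array([.59,.115,.1])
for l in("lock_center","dial_grip","shackle_grip"):
    for a in near(l,p,c): print(l,a.round(4),proj(p,a,p['W']).round(), R.from_euler('z',-Y).apply(a-LC).round(4))
u=proj(p,LC,p['W']);print(u,ctrl.read_time())
x0,y0=int(u[0])-90,max(0,int(u[1])-110)
cv2.imwrite('pics/w4b.png',cv2.resize(p['img'][y0:y0+160,x0:x0+180],(675,600),interpolation=cv2.INTER_CUBIC)[:,:,::-1])
E
```

```text
[ 0.38144423  0.10728841 -0.8883875 ]
0.04150705720303983 [-0.57101164  0.32167351  4.38646568]
[4.37004827 1.76502636 3.94920037] [0.54939101 0.13683983 0.08013765] [0.54902348 0.13671961 0.08      ] 0.04146304130421858
lock_center [0.6309 0.1095 0.0974] [275. 233.] [ 0.0008 -0.0011  0.0004]
lock_center [0.6037 0.1192 0.0025] [277. 178.] [-0.0281 -0.0001 -0.0945]
dial_grip [0.6289 0.1057 0.1334] [269. 248.] [ 0.     -0.0053  0.0364]
[276.45627575 231.59380227] 14.7333
```

View pics/w4b.png

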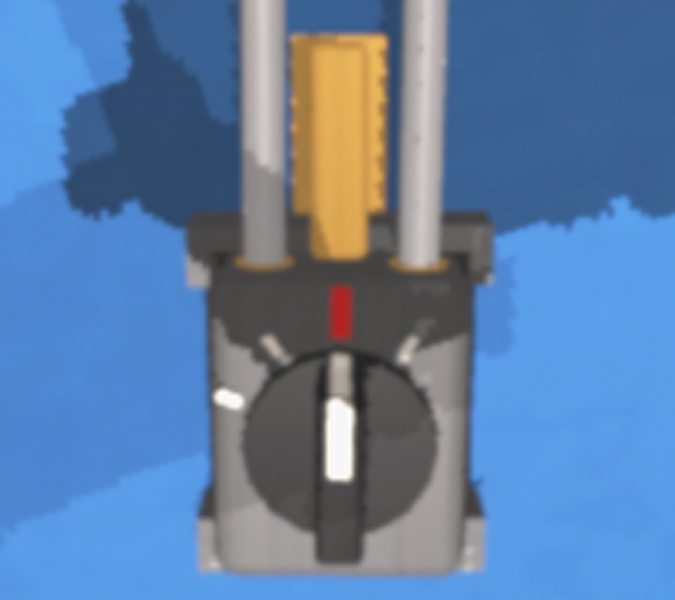

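```bash
python3 - <<'E'
from h import *
x=np.array([np.cos(Y),np.sin(Y),0]); q=down(Y+np.pi)
p=wshot()
for d in ctrl.trace("shackle",p):
    m=d['region']; r,c=np.nonzero(m)
    if abs(np.median(c)-277)<60:
        u=(277,r.min());print('tip',u,R.from_euler('z',-Y).apply(back(p,u,.1)-LC).round(4),'want about -0.10..-0.105')
im=cv2.imread('pics/w4.png');cv2.imwrite('pics/w4c.png',cv2.resize(im[0:320,100:460],(675,600)))
G=LC-.005*x; G[2]=.083
ctrl.command_gripper(.080)
ctrl.move_to(G+[0,0,.07],q)
ctrl.move_straight(G,max_speed=.06);print(ctrl.read_ft_force(),ctrl.read_time())
E
```

```text
tip (277, np.int64(105)) [-0.1075 -0.0004  0.003 ] want about -0.10..-0.105
[-0.28905104  0.3610721  -0.37960799] 16.8167
```

View pics/w4c.png

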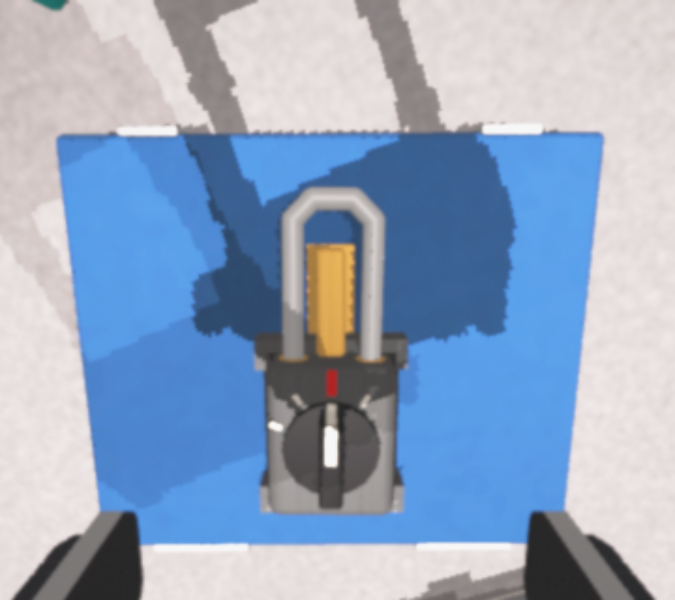

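The shackle is about 22 mm out (tip row 131 → 105) and its round end clears the hook arm. The dial is still on the mark. Gripping the body and lifting now.

```bash
python3 - <<'E'
from h import *
x=np.array([np.cos(Y),np.sin(Y),0])
G=LC-.005*x; G[2]=.083
ctrl.command_gripper(.03,80);print(ctrl.read_width(),ctrl.read_ft_force())
ctrl.move_straight(G+[0,0,.02],max_speed=.04);print(ctrl.read_ft_force(),ctrl.read_width())
ctrl.move_straight(G+[0,0,.125],max_speed=.08);ctrl.sleep(.5)
print(ctrl.read_position(),ctrl.read_ft_force(),ctrl.read_moment(),ctrl.read_width(),ctrl.read_time())
s=ctrl.read_camera("side");save(s,'s2.png')
b=cv2.resize(s['img'][120:270,130:330],(400,300),interpolation=cv2.INTER_CUBIC)
w=cv2.resize(ctrl.read_camera("wrist")['img'],(400,300))
cv2.imwrite('pics/fin.png',np.hstack([b,w])[:,:,::-1])
for n in("lock_center",):
    for d in ctrl.landmark_of(n,s): print(n,np.round(d['at'],3))
E
```

```text
0.05443867334152732 [ 0.61430221 -0.29425194  4.00003214]
[ 0.85667131  0.01740297 -4.15748864] 0.05470254452032171
[0.62572954 0.11230139 0.20795787] [ 1.06975816  0.62346952 -4.80012031] [-0.01431903 -0.03811052  0.01379057] 0.05493223732548372 19.775
lock_center [0.324 0.177 0.015]
lock_center [0.632 0.113 0.221]
lock_center [0.36  0.031 0.016]
lock_center [ 0.427 -0.175  0.02 ]
lock_center [ 0.621 -0.152  0.014]
```

View pics/fin.png

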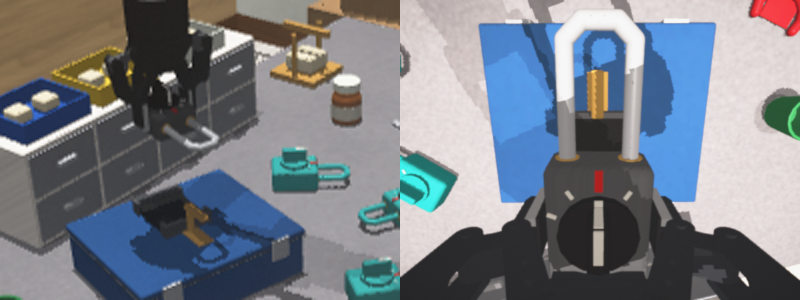

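The lock is held up at z≈0.221, level and open, with the pointer on the mark. Handing in.

```bash
python3 - <<'E'
from h import *
ctrl.finish_job();print(ctrl.read_time())
E
```

```text
the job is handed in; nothing more can be done
the job is handed in; nothing more can be done
```

I unlocked the dark padlock on the blue box, lifted it off the hook and handed the job in at about 20 s of the 51 s allowed. No verdict is reported.

- **Dial:** I turned it from the +0.6 notch clockwise to the red mark, and the picture after letting go showed the pointer on it.
- **Shackle:** I pulled it about 22 mm out with the lock still in its nest. That figure comes from the picture, where its end moved from row 131 to row 105. I read the first row by eye from a crop.
- **Lift:** I gripped the body with 80 N and lifted it straight up 125 mm. The last view shows it level, with the shackle open and the pointer on the mark.
- **Final checks:** the network put lock_center at z ≈ 0.221 m, about 12 cm above where it lay. The wrist carries about 4.8 N, which fits a lock of about 0.5 kg.
- **Disagreements:** the networks' dial_grip positions were up to 5 mm off to the side. I relied on the box corners instead, which came out 2–3% small in size.
- **Not checked:** I did not measure the bystanders' positions at the end. I never went near them, and the look-alikes were left alone.

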